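# Sweep the used specimen-pot lids into the discard tub

### The arm

A 6-joint arm with a two-finger parallel gripper is mounted at the origin on the work surface. World frame = base frame: x ahead of the robot, y to its left, z up, the work surface at z = 0. Lengths are in mm, angles in rad, forces in N, time in s.
With the tool pointing down it reaches from about 350 to 875 mm from the base axis. Payload 4.2 kg.
Tool frame: the origin (TCP) lies between the finger pads; the fingertips stand 14 mm ahead of it and the grasp point (between the pads) lies 5 mm behind it; z points along the fingers, y is the line along which they close (so a half turn about z gives the same grasp; the last joint's range is limited). The gripper opens to 85 mm and grips with 20 to 120 N. Pads are 22 mm wide; open, the fingers measure 114 mm over their backs; the gripper's body (76 mm by 85 mm) begins 54 mm behind the grasp point. The pads swing forward as they close: fully open they stand 13 mm farther back than shut.
Start: joints at [1.367, 0.385, 0.008, 0, -1.194, -0.259], TCP at [279.001, 559.248, 245.312] pointing down, gripper open.
Joint ranges: [-3.14, 3.14], [-1.21, 2.06], [-1.07, 1.41], [-3.16, 2.05], [-2.99, -0.16], [-3.1, 3.1]. Speed limits (rad/s): [2.79, 2.79, 3.14, 3.14, 3.14, 3.14].

### API

Orientations are given as a unit quaternion [x, y, z, w].
In Python, from bench import * gives the robot as it stands.
- The arm moves only by the tool carry_out, never from a script. Its argument "motion" is a list of rows, each a list of 7 numbers: the turn, a rotation vector about the tool's x, y, z in rad, then the shift along the tool's x, y, z in mm, then the opening, from -1 (shut) to 1 (fully open), so that 0 is half open. A call has 1 to 5 rows; each row is the pose to reach, as a shift and turn from the pose commanded when the call began, along the tool's axes at that moment; what a row does not reach only later rows make up. A row lasts 1/8 s, in which the tool goes at most 62.5 mm and 10.7 degrees, less where a joint would pass 70% of its speed; a pose out of reach is approached as far as the arm can. A call with a gripper value outside its range is refused whole. The fingers move at their own pace and stop on an object; the grip force is fixed at half the most. Time passes only in rows, so rows that repeat a pose let the fingers close. It gives the time, the measured TCP pose, the force, the opening and the grip force at its end, in the units of the state.
- read_state(): the state, without advancing time (a new reading comes with each control period).
- get_image(name): name is "side" or "top"; returns a dict with "color" (420x560x3 uint8, blue, green, red), "mtx" (3x3 intrinsics, pixels), "position" and "orientation" of the camera in the world. Camera axes: x right, y down, z forward; pixel columns grow to the right and rows downward; lengths in mm; the calibration is good to about 2 mm. A picture is of the moment at which its call begins. There is no depth.
- job_done(): hands the job in; it is judged then, once.
The state is a dict: "clock": time; "joints": joint angles; "joint_vel": joint speeds; "joint_efforts": joint torques, N m; "position": TCP position; "ee_rot": TCP orientation; "contact_force": force on the tool from outside, world axes, zero at the start; "wrist_torque": the same for the moment, N m; "gripper_width": finger opening in mm; "grasp_force": force on a finger pad.
Only numpy, scipy, OpenCV 4.12 (cv2) and the standard library are available. Lean on these libraries where they do the work, as an engineer would, in place of code of your own. Each camera call takes 0.05 s, during which the arm holds its last target. There are 200 camera calls.

### The job

Three loose screw lids lie on the raised specimen shelf: sweep them along the shelf with the fingertips and off its open end into the discard tub that stands against that end, so that all three finish in the tub and none drops on the bench. Only push the lids, do not pick them up or lift them, and leave the closed specimen pot, the small bottle, the carton and the tub where they stand.

Things in the scene. Friction and masses are not known exactly. Their poses are not given: they have to be found in the camera images.
- shelf: fixed low shelf, grey laminate board on two end panels: 270 mm along its own x, 460 mm along its own y, its deck 80 mm above the bench. A steel strip 15 mm higher than the deck runs along each long side (at its x = -135 and +135 mm); both ends (at its y = -230 and +230 mm) are open. Origin: on the bench under the centre of the shelf; z up, x roughly away from the robot (turned by up to 0.2 rad)
- lid_a: one of the three loose screw lids: plain white ribbed plastic disc, 46 mm across, 14 mm high, 10 to 17 g, lying flat on the shelf, within 90 mm of its centre line on the robot's side or 25 mm on the far side, at least 90 mm (centre to centre) from the other lids. Origin: centre of its underside; its yaw means nothing
- lid_b: one of the three loose screw lids: plain white ribbed plastic disc, 46 mm across, 14 mm high, 10 to 17 g, lying flat on the shelf, within 90 mm of its centre line on the robot's side or 25 mm on the far side, at least 90 mm (centre to centre) from the other lids. Origin: centre of its underside; its yaw means nothing
- lid_c: one of the three loose screw lids: plain white ribbed plastic disc, 46 mm across, 14 mm high, 10 to 17 g, lying flat on the shelf, within 90 mm of its centre line on the robot's side or 25 mm on the far side, at least 90 mm (centre to centre) from the other lids. Origin: centre of its underside; its yaw means nothing
- tub: grey open plastic discard tub, empty, loose (0.6 kg), standing on the bench about 6 mm from one open end of the shelf (either the +y or the -y end): 170 mm along its x, 130 mm along its y, 62 mm high (so its rim is 18 mm below the deck), walls and floor 4 mm. It is narrower than the shelf's end and not centred on it. Origin: centre of its underside; axes nearly parallel to the shelf's
- carton: closed white kit carton 150 x 130 x 62 mm (x, y, z), 0.7 kg, standing on the bench at the other end of the shelf; to be left alone. Origin: centre of its underside
- pot: closed clear specimen pot with the same white lid screwed on, 46 mm across the lid, 70 mm high, standing upright on the far side of the shelf; to be left alone. Origin: centre of its underside
- reagent: small closed amber bottle, 44 mm across, 72 mm high, standing upright on the far side of the shelf; to be left alone. Origin: centre of its underside
Things that resemble listed ones, but are neither listed nor needed, are in the scene too. What is shaped like the lid_c but green is not meant.

How it is judged:
By the outcome, as a careful person would: the job done as asked, in the order asked, and still so for the second after the job is handed in, with the robot touching nothing.
It also fails if it takes over 61 s, if anything falls off the work surface, if the arm or the gripper's body presses on something with over 40 N, if the wrist force passes 120 N, or if a joint passes its speed limit or range.

## Working session

There is one attempt and no reset: what is moved stays moved. The work goes in short steps, Python scripts to look and compute and a tool call to move; the robot and the scene stay as the last step left them, time stands still between calls to the robot, and variables do not carry over. Pictures are saved under pics/ and viewed, at most 10 in all, crops included, and the job is handed in when it is done.

Besides the shell and the picture viewer there is one more tool, called after "Call:" in YAML: its name, and indented under it one key for each argument. carry_out: Moves the arm, as the interface text tells. Its arguments: {"type":"object","properties":{"motion":{"type":"array"}},"required":["motion"]}

```bash
mkdir -p pics
python3 - <<'E'
from bench import *
import cv2,pickle
d={}
for n in("top","side"):
    i=get_image(n); d[n]=i; cv2.imwrite(f"pics/{n}0.png",i["color"]); print(n,i["mtx"],i["position"],i["orientation"])
pickle.dump(d,open("im0.pkl","wb"))
print(read_state())
E
ls
```

```text
top [[534.8362999    0.         283.66451535]
 [  0.         534.8362999  201.67516969]
 [  0.           0.           1.        ]] [ 369.17804216   -4.50121496 1081.10590734] [-0.70177257  0.70679316 -0.04797932  0.07521085]
side [[387.44903178   0.         283.53933072]
 [  0.         387.44903178 209.80153725]
 [  0.           0.           1.        ]] [ 181.21676146 -508.31367714  608.43608483] [ 0.86267698 -0.26258055  0.13368702 -0.41105677]
{'clock': 0.1, 'joints': array([ 1.36659229e+00,  3.85469756e-01,  6.76074911e-03, -4.20749783e-04,
       -1.19400550e+00, -2.58616362e-01]), 'joint_vel': array([ 1.81751310e-03, -1.62689028e-03,  3.58606436e-03,  2.99564460e-03,
        3.01080689e-05, -6.80923595e-04]), 'joint_efforts': array([ 2.67868722e-05, -3.93315196e+01,  1.88930297e+01,  4.19799462e+00,
       -2.57643092e-03,  1.34800229e-05]), 'position': array([278.80272627, 558.8155172 , 244.33836039]), 'ee_rot': array([ 9.73325668e-01, -2.29425773e-01, -1.69380501e-04,  9.64054386e-04]), 'contact_force': array([-0.36569453, -1.01025613,  0.66969829]), 'wrist_torque': array([ 0.01469726,  0.0101966 , -0.0012169 ]), 'grasp_force': 0.0, 'gripper_width': 85.58058655104846}
im0.pkl
pics
```

View pics/top0.png

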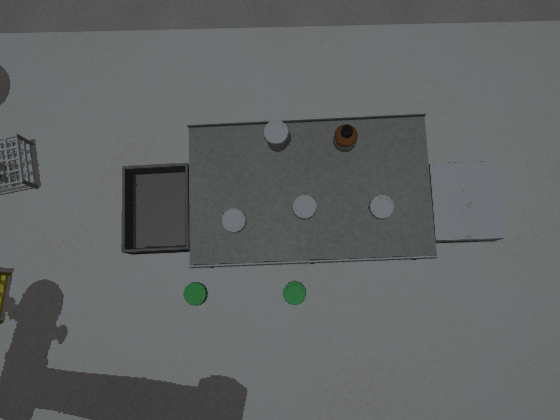

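View pics/side0.png

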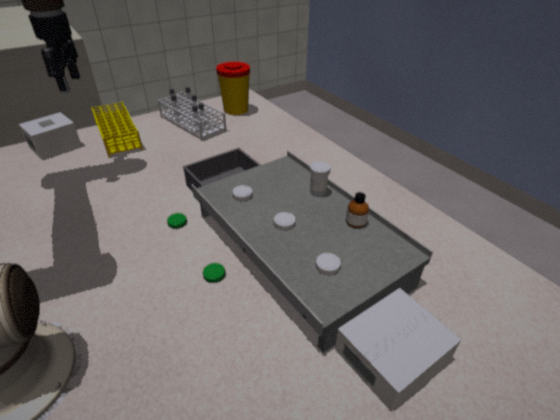

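The top view shows white lids on the deck at about (234,220), (304,207) and (382,207). The tub is at the left (+y) end and the carton at the right. Lookalikes are the pot lid at (276,132), which sits on a pot (clear in the side view), and the green lids at (195,293) and (294,293) on the bench. I choose the three flat white ones.

```bash
cat > h.py <<'E'
import numpy as np,cv2
from scipy.spatial.transform import Rotation as R
def ray(i,uv,z):
    d=R.from_quat(i["orientation"]).apply(np.linalg.inv(i["mtx"])@[uv[0],uv[1],1.]); p=np.array(i["position"])
    return (p+d*(z-p[2])/d[2])[:2]
def lids(i,z=94,a0=200):
    c=i["color"].astype(int); m=((c.min(2)>125)).astype(np.uint8)
    n,l,s,ce=cv2.connectedComponentsWithStats(m)
    return [(ce[k].round(1),s[k][4],ray(i,ce[k],z).round(1)) for k in range(1,n) if a0<s[k][4]<800]
E
python3 - <<'E'
from h import *
import pickle
from bench import *
d=pickle.load(open("im0.pkl","rb")); t=d["top"]
c=t["color"]; print("gray lid/deck",c[207,304],c[180,220],c[220,234])
for x in lids(t):print(x)
for n,uv,z in[("A +y far",(189,126),95),("far -y",(424,115),95),("near -y",(436,257),95),("near +y",(190,266),95),("tub far+y",(123,167),62),("tub near+y",(123,253),62),("tub near-y",(188,251),62),("tub far-y",(188,164),62),("pot",(276,131),70+80),("bottle",(346,131),152),("carton farplus",(431,163),62)]: print(n,ray(t,uv,z).round(1))
cv2.imwrite("pics/crop.png",cv2.resize(c[100:280,110:450],None,fx=2.3,fy=2.3,interpolation=2))
s=read_state(); print(R.from_quat(s["ee_rot"]).as_matrix().round(3))
E
```

```text
gray lid/deck [120 115 110] [82 83 80] [120 114 109]
A +y far [693.9 216.1]
far -y [ 708.3 -235.3]
near -y [ 438.  -243.7]
near +y [424.4 206.9]
tub far+y [622.2 353.1]
tub near+y [451.9 344.7]
tub near-y [454.9 218.6]
tub far-y [626.6 223.4]
pot [663.7  44.6]
bottle [661.  -81.6]
carton farplus [ 622.2 -251.7]
[[ 0.895 -0.447 -0.001]
 [-0.447 -0.895 -0.002]
 [ 0.     0.002 -1.   ]]
```

View pics/crop.png

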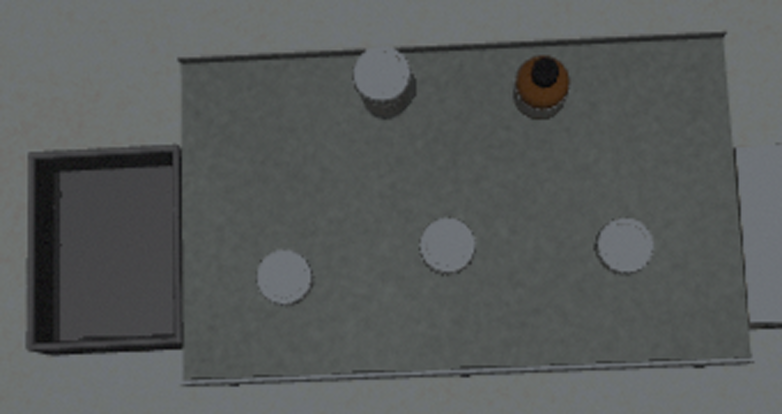

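The crop shows three separate flat white discs. The pot and the bottle are upright on the far side, and the tub is at the +y end.

```bash
sed -i 's/min(2)>125/min(2)>100/' h.py
cat >> h.py <<'E'
EY=np.array([-.0315,.9995,0]); EX=np.array([.9995,.0315,0])
def go(s,p):
    """tool-frame turn and shift to world point p with tool x=-EY,y=-EX"""
    A=R.from_quat(s["ee_rot"]); B=R.from_matrix(np.c_[-EY,-EX,[0,0,-1]])
    return (A.inv()*B).as_rotvec().round(3),A.inv().apply(np.array(p)-s["position"]).round(1)
E
python3 - <<'E'
from h import *
import pickle
from bench import *
d=pickle.load(open("im0.pkl","rb")); t=d["top"]; s=read_state()
for x in lids(t):
    print(x)
    if x[1]<800 and x[2][0]<600:
        p=np.r_[x[2],150]-EY*55; print("  start",p.round(1),go(s,p))
E
```

```text
(array([304.1, 205.9]), np.int32(414), array([535. ,  -4.8]))
  start [536.7 -59.8 150. ] (array([ 2.000e-03, -1.000e-03,  1.076e+00]), array([507. , 438.1,  95.3]))
(array([381.5, 206.2]), np.int32(411), array([ 533. , -148.7]))
  start [ 534.7 -203.7  150. ] (array([ 2.000e-03, -1.000e-03,  1.076e+00]), array([569.5, 567.7,  95.5]))
(array([232.9, 219.7]), np.int32(405), array([510.1, 128.6]))
  start [511.8  73.6 150. ] (array([ 2.000e-03, -1.000e-03,  1.076e+00]), array([425.2, 329.9,  95. ]))
(array([  5.5, 337.8]), np.int32(491), array([295.6, 544. ]))
  start [297.3 489.  150. ] (array([ 2.000e-03, -1.000e-03,  1.076e+00]), array([47.7, 54. , 94.4]))
(array([ 52.1, 415.6]), np.int32(342), array([161. , 447.3]))
  start [162.7 392.3 150. ] (array([ 2.000e-03, -1.000e-03,  1.076e+00]), array([-29.5, 200.6,  94.7]))
```

Call:
carry_out:
  motion:
    - [0,0,0.18,43,33,8,-0.35]
    - [0,0,0.36,86,66,16,-0.35]
    - [0,0,0.54,129,99,24,-0.35]
    - [0,0,0.72,172,132,32,-0.35]
    - [0,0,0.9,215,165,40,-0.35]

```text
clock: 0.72
position: [398.0, 313.8, 204.8]
ee_rot: [0.775, -0.632, -0.0, 0.0]
contact_force: [0.6, 0.3, -0.3]
gripper_width: 28.2
grasp_force: 0.0
```

Run:
```python
from h import *
from bench import *
s=read_state(); print(s["clock"],s["position"],s["gripper_width"],go(s,[511.8,73.6,150]))
```

```text
0.725 [398.02398037 313.80689678 204.84108821] 28.167093668730544 (array([ 0.   , -0.   ,  0.171]), array([258.2, -63.2,  54.9]))
```

Call:
carry_out:
  motion:
    - [0,0,0.06,52,-13,11,-0.35]
    - [0,0,0.12,104,-26,22,-0.35]
    - [0,0,0.171,156,-39,33,-0.35]
    - [0,0,0.171,208,-52,44,-0.35]
    - [0,0,0.171,258,-63,55,-0.35]

```text
clock: 1.35
position: [513.1, 74.5, 149.8]
ee_rot: [0.72, -0.694, -0.0, 0.0]
contact_force: [0.4, 0.8, 0.0]
gripper_width: 28.1
grasp_force: 0.0
```

Run:
```python
from h import *
from bench import *
s=read_state(); print(s["clock"],s["position"],go(s,[511.8,73.6,97]))
```

```text
1.35 [513.07686497  74.48171914 149.77397811] (array([ 0.   , -0.   ,  0.005]), array([ 0.8,  1.3, 52.8]))
```

Call:
carry_out:
  motion:
    - [0,0,0.005,0,1,25,-0.35]
    - [0,0,0.005,0,1,42,-0.35]
    - [0,0,0.005,0,1,52,-0.35]
    - [0,0,0.005,0,1,52,-0.35]

```text
clock: 1.85
position: [511.3, 76.1, 97.7]
ee_rot: [0.718, -0.696, -0.0, 0.001]
contact_force: [0.7, -0.2, 0.5]
gripper_width: 27.9
grasp_force: 0.0
```

Run:
```python
from h import *
from bench import *
s=read_state(); print(s["clock"],s["position"],s["contact_force"],go(s,[511,245,97]))
i=get_image("side"); cv2.imwrite("pics/s1.png",cv2.resize(i["color"][130:300,170:400],None,fx=3,fy=3))
```

```text
1.85 [511.26947341  76.1121588   97.69863838] [ 0.6965213  -0.1597138   0.54380135] (array([ 0.002, -0.001,  0.001]), array([-168.8,   -5.2,    0.6]))
```

View pics/s1.png

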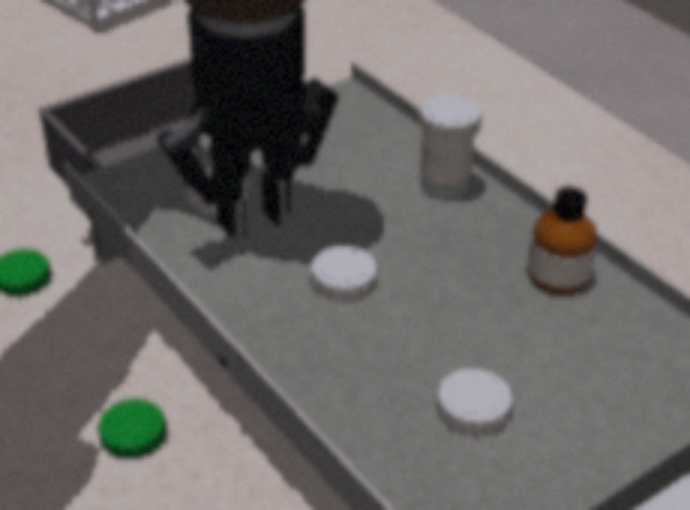

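The fingers stand just above the deck behind the nearest lid (tips at about crop (235,235) and (275,220)). The other two lids are at crop (343,268) and (475,395), untouched. Next is the first sweep.

Call:
carry_out:
  motion:
    - [0,0,0,-13,0,0.5,-0.35]
    - [0,0,0,-26,0,0.5,-0.35]
    - [0,0,0,-41,0,0.5,-0.35]
    - [0,0,0,-58,0,0.5,-0.35]
    - [0,0,0,-78,0,0.5,-0.35]

```text
clock: 2.52
position: [509.1, 155.5, 97.9]
ee_rot: [0.718, -0.696, 0.0, -0.0]
contact_force: [0.1, 0.2, 0.5]
gripper_width: 28.0
grasp_force: 0.1
```

Call:
carry_out:
  motion:
    - [0,0,0,-23,0,0,-0.35]
    - [0,0,0,-48,0,0,-0.35]
    - [0,0,0,-74,0,0,-0.35]
    - [0,0,0,-95,0,0,-0.35]
    - [0,0,0,-95,0,0,-0.35]

```text
clock: 3.15
position: [506.0, 251.0, 97.7]
ee_rot: [0.719, -0.695, 0.0, -0.0]
contact_force: [-0.0, 0.3, -0.4]
gripper_width: 27.9
grasp_force: 0.0
```

Run:
```python
from h import *
from bench import *
s=read_state(); print(s["clock"],s["position"],s["contact_force"],go(s,[536.7,-59.8,150]))
i=get_image("side"); cv2.imwrite("pics/s2.png",cv2.resize(i["color"][120:290,160:390],None,fx=3,fy=3))
```

```text
3.15 [506.03916721 250.96986509  97.69250592] [-0.01070006  0.25237946 -0.43660035] (array([-0.   ,  0.   ,  0.003]), array([311.6, -20. , -52.4]))
```

View pics/s2.png

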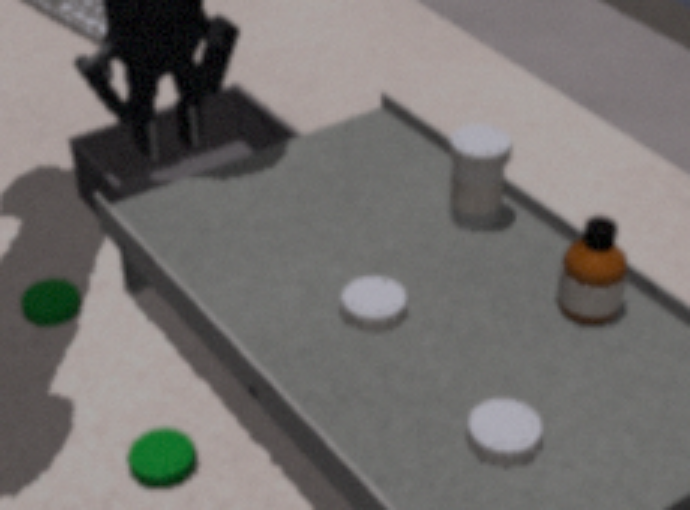

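The first lid has left the deck; the remaining lids are at crop (373,300) and (505,428). Going back for the middle one.

Call:
carry_out:
  motion:
    - [0,0,0,5,0,-50,-0.35]
    - [0,0,0,60,-5,-53,-0.35]
    - [0,0,0,120,-10,-53,-0.35]
    - [0,0,0,180,-15,-53,-0.35]
    - [0,0,0,240,-20,-53,-0.35]

```text
clock: 3.82
position: [533.3, 7.4, 151.0]
ee_rot: [0.718, -0.696, 0.0, 0.0]
contact_force: [1.3, 0.8, 0.8]
gripper_width: 27.7
grasp_force: 0.0
```

Call:
carry_out:
  motion:
    - [0,0,0,50,0,0,-0.35]
    - [0,0,0,70,0,8,-0.35]
    - [0,0,0,70,0,35,-0.35]
    - [0,0,0,70,0,53,-0.35]
    - [0,0,0,70,0,53,-0.35]

```text
clock: 4.45
position: [534.5, -61.0, 96.5]
ee_rot: [0.718, -0.696, -0.001, 0.002]
contact_force: [0.3, 0.6, 0.2]
gripper_width: 27.8
grasp_force: 0.0
```

Run:
```python
from h import *
from bench import *
s=read_state(); print(s["clock"],s["position"],s["contact_force"],go(s,[535,-4.8,97]),go(s,[531,120,97]))
i=get_image("top")
for x in lids(i,a0=80):print(x)
cv2.imwrite("pics/t2.png",cv2.resize(i["color"][100:280,110:450],None,fx=2.3,fy=2.3))
```

```text
4.45 [534.48870932 -60.97242899  96.51318472] [0.26646482 0.61898008 0.16571021] (array([ 0.004, -0.   , -0.001]), array([-56.1,  -2.2,  -0.5])) (array([ 0.004, -0.   , -0.001]), array([-181. ,   -2. ,   -0.6]))
(array([ 23.9, 161.2]), np.int32(85), array([628.4, 537. ]))
(array([247.8, 177.8]), np.int32(505), array([590. , 101.2]))
(array([381.8, 206. ]), np.int32(440), array([ 533.2, -149.2]))
(array([306. , 213.9]), np.int32(82), array([519.7,  -8.3]))
(array([165.1, 227.9]), np.int32(364), array([495.8, 256. ]))
```

View pics/t2.png

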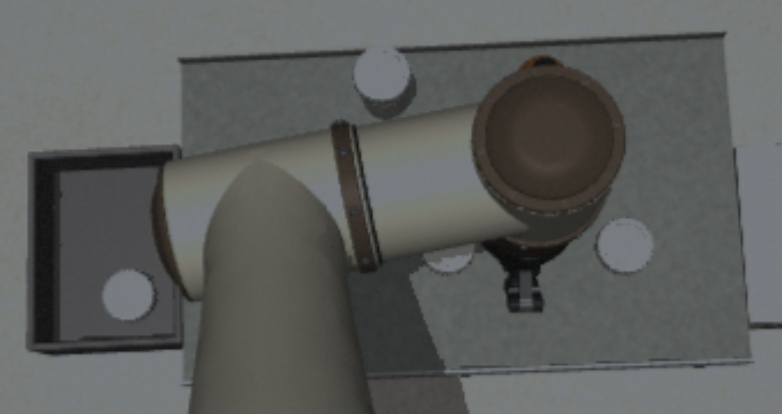

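The first lid lies in the tub (crop (128,295)). The middle lid is just ahead of the fingers (crop (447,258)) and the third is untouched at (625,245).

Call:
carry_out:
  motion:
    - [0,0,0,-13,-2,0,-0.35]
    - [0,0,0,-26,-2,0,-0.35]
    - [0,0,0,-41,-2,0,-0.35]
    - [0,0,0,-58,-2,0,-0.35]
    - [0,0,0,-78,-2,0,-0.35]

```text
clock: 5.12
position: [535.4, 19.3, 98.0]
ee_rot: [0.718, -0.696, 0.0, -0.0]
contact_force: [-0.1, 0.1, -0.1]
gripper_width: 27.7
grasp_force: 0.1
```

Call:
carry_out:
  motion:
    - [0,0,0,-23,0,0,-0.35]
    - [0,0,0,-46,0,0,-0.35]
    - [0,0,0,-69,0,0,-0.35]
    - [0,0,0,-92,0,0,-0.35]
    - [0,0,0,-115,0,0,-0.35]

```text
clock: 5.75
position: [531.5, 134.6, 97.9]
ee_rot: [0.719, -0.695, 0.0, -0.0]
contact_force: [-0.3, -0.4, 0.7]
gripper_width: 27.7
grasp_force: 0.1
```

Call:
carry_out:
  motion:
    - [0,0,0,-24,0,0,-0.35]
    - [0,0,0,-50,0,0,-0.35]
    - [0,0,0,-76,0,0,-0.35]
    - [0,0,0,-102,0,0,-0.35]
    - [0,0,0,-115,0,0,-0.35]

```text
clock: 6.38
position: [527.7, 249.8, 97.8]
ee_rot: [0.719, -0.695, -0.0, -0.0]
contact_force: [0.1, -1.0, 0.2]
gripper_width: 27.5
grasp_force: 0.0
```

Run:
```python
from h import *
from bench import *
s=read_state(); print(s["clock"],s["position"],s["contact_force"],go(s,[534.8,-203.7,150]))
i=get_image("side"); cv2.imwrite("pics/s3.png",cv2.resize(i["color"][120:290,160:390],None,fx=3,fy=3))
```

```text
6.375 [527.68585493 249.76366915  97.82569866] [ 0.09237827 -0.96520441  0.23300344] (array([-0.   ,  0.   ,  0.002]), array([453.4,   8.2, -52.3]))
```

View pics/s3.png

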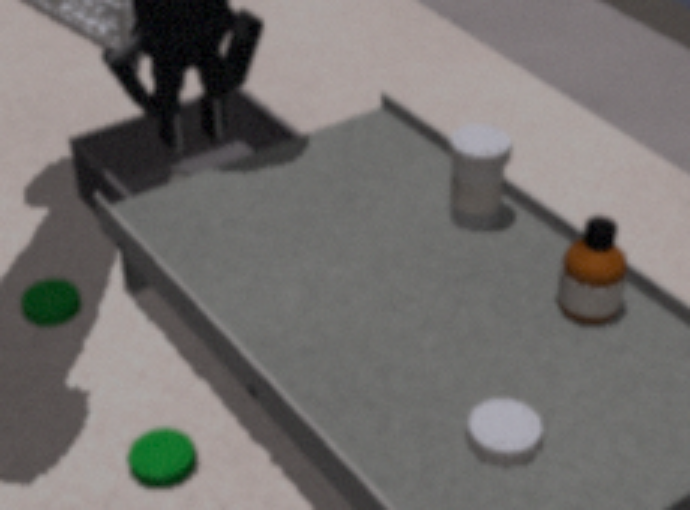

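The second lid is off the deck too and only the third remains (crop (505,428)). Pot and bottle are unmoved.

Call:
carry_out:
  motion:
    - [0,0,0,5,0,-50,-0.35]
    - [0,0,0,60,1,-53,-0.35]
    - [0,0,0,120,2,-53,-0.35]
    - [0,0,0,180,4,-53,-0.35]
    - [0,0,0,240,5,-53,-0.35]

```text
clock: 7.05
position: [530.2, 5.7, 151.0]
ee_rot: [0.718, -0.696, 0.0, -0.0]
contact_force: [0.6, 0.0, 0.5]
gripper_width: 27.9
grasp_force: 0.0
```

Call:
carry_out:
  motion:
    - [0,0,0,55,1,0,-0.35]
    - [0,0,0,110,2,0,-0.35]
    - [0,0,0,165,3,0,-0.35]
    - [0,0,0,210,3,0,-0.35]
    - [0,0,0,212,3,0,-0.35]

```text
clock: 7.68
position: [533.7, -207.0, 150.5]
ee_rot: [0.717, -0.697, -0.0, 0.0]
contact_force: [0.0, -0.5, -0.2]
gripper_width: 27.9
grasp_force: 0.0
```

Run:
```python
from h import *
from bench import *
s=read_state(); print(s["clock"],s["position"],s["contact_force"],go(s,[534.8,-203.7,97.5]))
i=get_image("top")
for x in lids(i,a0=80):print(x)
for x in lids(i,18,80):print("tub",x)
```

```text
7.675 [ 533.73956662 -207.01532464  150.4697103 ] [ 0.03460892 -0.47249466 -0.17509642] (array([ 0.001,  0.   , -0.005]), array([-3.3, -1.2, 53. ]))
(array([364.6, 139.2]), np.int32(761), array([ 662.4, -121.3]))
(array([ 23.9, 161.2]), np.int32(83), array([628.4, 537. ]))
(array([382.4, 206.7]), np.int32(384), array([ 531.9, -150.2]))
(array([168.9, 211.9]), np.int32(307), array([526.1, 250. ]))
(array([164.6, 229.6]), np.int32(288), array([492.5, 257. ]))
tub (array([364.6, 139.2]), np.int32(761), array([ 685. , -130.3]))
tub (array([ 23.9, 161.2]), np.int32(83), array([648.4, 578.7]))
tub (array([382.4, 206.7]), np.int32(384), array([ 544.4, -161.4]))
tub (array([168.9, 211.9]), np.int32(307), array([538.2, 269.6]))
tub (array([164.6, 229.6]), np.int32(288), array([502. , 277.2]))
```

Two lids are in the tub, at about (538,270) and (502,277). The third is still in place. I'll sweep it with a slight drift to the far side so it lands beside them.

Call:
carry_out:
  motion:
    - [0,0,-0.004,-1,-1,25,-0.35]
    - [0,0,-0.004,-1,-1,42,-0.35]
    - [0,0,-0.004,-1,-1,52.5,-0.35]
    - [0,0,-0.004,-12,-1,52.5,-0.35]
    - [0,0,-0.004,-26,-1,52.5,-0.35]

```text
clock: 8.35
position: [535.2, -177.2, 99.0]
ee_rot: [0.72, -0.694, 0.001, -0.0]
contact_force: [-0.1, 0.3, 0.6]
gripper_width: 28.2
grasp_force: 0.0
```

Call:
carry_out:
  motion:
    - [0,0,0,-15,0,0,-0.35]
    - [0,0,0,-32,0,0,-0.35]
    - [0,0,0,-52,0,0,-0.35]
    - [0,0,0,-74,-2,0,-0.35]
    - [0,0,0,-97,-4,0,-0.35]

```text
clock: 8.98
position: [535.3, -79.6, 98.7]
ee_rot: [0.72, -0.694, 0.0, -0.0]
contact_force: [-0.1, 0.3, 0.9]
gripper_width: 27.7
grasp_force: 0.1
```

Call:
carry_out:
  motion:
    - [0,0,0,-23,-3,0,-0.35]
    - [0,0,0,-46,-6,0,-0.35]
    - [0,0,0,-69,-9,0,-0.35]
    - [0,0,0,-92,-12,0,-0.35]
    - [0,0,0,-115,-15,0,-0.35]

```text
clock: 9.6
position: [546.0, 35.9, 98.7]
ee_rot: [0.72, -0.694, 0.0, -0.0]
contact_force: [-0.6, 0.0, 0.8]
gripper_width: 27.4
grasp_force: 0.1
```

Run:
```python
from h import *
from bench import *
s=read_state(); print(s["clock"],s["position"],s["contact_force"],go(s,[550,250,97.5]))
i=get_image("side"); cv2.imwrite("pics/s4.png",cv2.resize(i["color"][120:290,160:390],None,fx=3,fy=3))
```

```text
9.6 [545.9895962   35.94883582  98.68465045] [-0.64664992  0.04766125  0.79940295] (array([-0.001,  0.   ,  0.005]), array([-213.8,  -11.8,    1.2]))
```

View pics/s4.png

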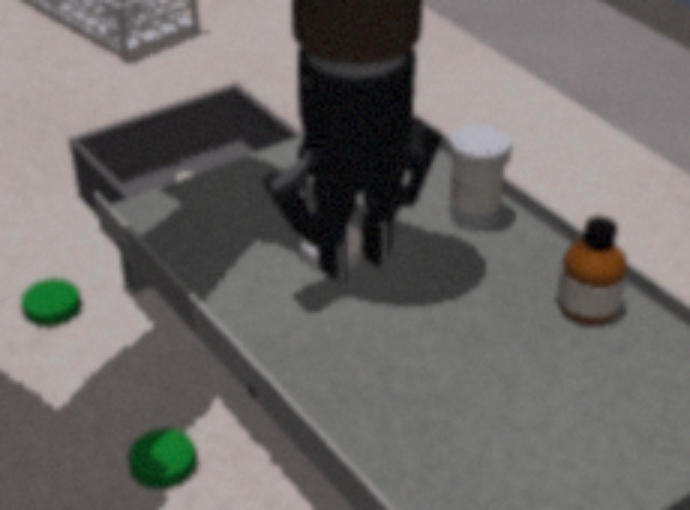

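The lid is cradled ahead of the fingers (crop (310,250)), and the gripper is clear of the pot. I'll finish the sweep.

Call:
carry_out:
  motion:
    - [0,0,0,-22,-1,1,-0.35]
    - [0,0,0,-44,-3,1,-0.35]
    - [0,0,0,-66,-4,1,-0.35]
    - [0,0,0,-87,-6,1,-0.35]
    - [0,0,0,-108,-7,1,-0.35]

```text
clock: 10.28
position: [549.3, 144.0, 97.3]
ee_rot: [0.72, -0.694, 0.0, -0.0]
contact_force: [-0.2, -0.7, 0.5]
gripper_width: 27.4
grasp_force: 0.1
```

Call:
carry_out:
  motion:
    - [0,0,0,-24,-1,0,-0.35]
    - [0,0,0,-50,-2,0,-0.35]
    - [0,0,0,-76,-3,0,-0.35]
    - [0,0,0,-100,-4,0,-0.35]
    - [0,0,0,-108,-4,0,-0.35]

```text
clock: 10.9
position: [549.4, 252.4, 97.2]
ee_rot: [0.72, -0.694, 0.0, -0.0]
contact_force: [-0.0, -0.3, 0.4]
gripper_width: 27.9
grasp_force: 0.0
```

Call:
carry_out:
  motion:
    - [0,0,0,0,0,-50,-0.35]
    - [0,0,0,0,0,-110,-0.35]
    - [0,0,0,-50,30,-130,-0.35]
    - [0,0,0,-100,65,-135,-0.35]
    - [0,0,0,-150,100,-135,-0.35]

```text
clock: 11.52
position: [443.1, 397.9, 233.3]
ee_rot: [0.719, -0.695, -0.0, -0.001]
contact_force: [0.2, 0.2, -0.5]
gripper_width: 27.8
grasp_force: 0.0
```

Call:
carry_out:
  motion:
    - [0,0,0,-40,45,0,-0.35]
    - [0,0,0,-80,90,0,-0.35]
    - [0,0,0,-120,135,0,-0.35]
    - [0,0,0,-120,135,0,-0.35]

```text
clock: 12.02
position: [301.8, 514.0, 232.1]
ee_rot: [0.721, -0.692, -0.0, 0.0]
contact_force: [0.7, -0.0, 0.1]
gripper_width: 27.6
grasp_force: 0.0
```

Run:
```python
from h import *
from bench import *
s=read_state(); print(s["clock"],s["position"],s["contact_force"])
i=get_image("top")
for x in lids(i,18,80):print(x)
j=get_image("side")
cv2.imwrite("pics/t5.png",np.vstack([i["color"][90:290,100:520],j["color"][130:330,140:560]]))
```

```text
12.025 [301.81920489 513.9655785  232.07547434] [ 0.65496811 -0.0199067   0.09159643]
(array([168.4, 211.6]), np.int32(299), array([538.8, 270.6]))
(array([164.4, 229.9]), np.int32(285), array([501.4, 277.4]))
```

View pics/t5.png

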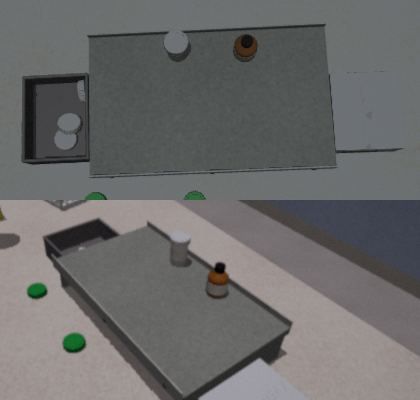

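The deck is empty: two lids lie in the tub, and the third is inside at about (82,90), near the shelf-side wall. I'll check how it rests in one close crop.

Run:
```python
from h import *
from bench import *
i=get_image("top"); j=get_image("side")
a=cv2.resize(i["color"][155:265,115:205],None,fx=5,fy=5,interpolation=2); b=cv2.resize(j["color"][135:215,175:265],None,fx=4,fy=4,interpolation=2)
a=cv2.convertScaleAbs(a,alpha=1.8)
o=np.zeros((550,450+b.shape[1]-20,3),np.uint8); o[:,:450]=a; o[:b.shape[0],450:]=b[:,:340]
cv2.imwrite("pics/z.png",o[:, :800])
```

```text
(no output)
```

View pics/z.png

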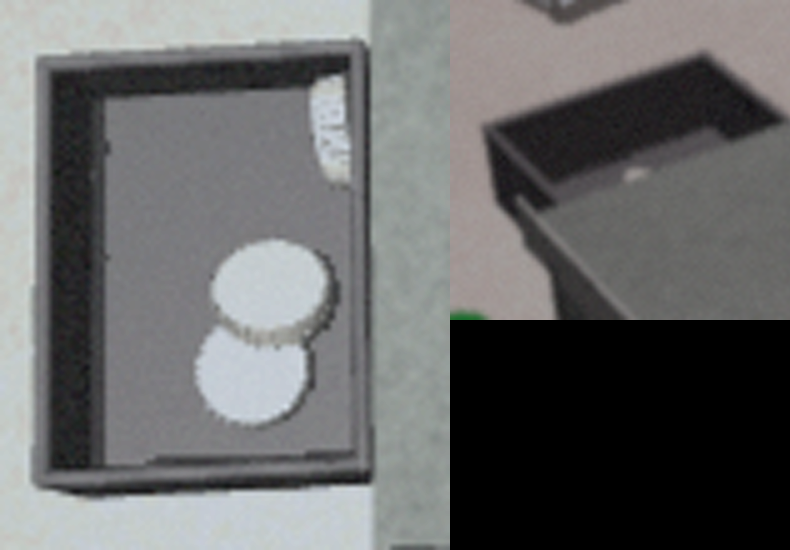

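The third lid stands on edge inside the tub against the shelf-side wall (crop (330,130)), below the rim. The other two lie at (270,290) and (255,375). All three are in the tub, so I'm handing the job in.

```bash
python3 -c "
from bench import *
print(job_done())"
```

```text
the job is handed in; nothing more can be done
None
```

All three white lids were swept off the shelf and are in the tub (two flat and overlapping, one on edge against the shelf-side wall); the pot, bottle, carton and tub look unmoved in the final pictures, and I handed the job in at about 12 s of the 61 s limit.

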